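# Shut the drip grate and hang the rinsed pots to drain

## Robot

A 6-joint arm with a two-finger parallel gripper is mounted at the origin on a cart in front of the work surface, level with it; the furniture and walls round the work are solid. World frame = base frame: x ahead of the robot, y to its left, z up, the work surface at z = 0. Lengths are in m, angles in degrees, forces in N, time in s.
With the tool pointing down it reaches from about 0.4 to 0.825 m from the base axis. Payload 7 kg.
Tool frame: the origin (TCP) lies midway between the tips of the shut fingers; the grasp point (between the pads) lies 19 mm behind it; z points along the fingers, y is the direction in which the jaws open and shut (so a half turn about z gives the same grasp; the last joint's range is limited). The gripper opens to 88 mm and grips with 3 to 60 N. Pads are 19 mm wide; open, the fingers measure 130 mm over their backs; the gripper's body (78 mm by 193 mm) begins 47 mm behind the grasp point.
Start: joints at [92.882, 20.546, 0.682, 0, -70.136, -16.507], TCP at [0.159, 0.656, 0.227] pointing down, gripper open.
Joint ranges: [-176.03, 176.03], [-82.01, 121.73], [-58.28, 71.71], [-173.87, 95.51], [-174.79, -0.11], [-173.66, 173.66]. Speed limits (degrees/s): [136.94, 136.94, 172.46, 180, 180, 180].

## Interface

Orientations are given as [roll, pitch, yaw] about the fixed x, y, z axes, in that order (R = Rz(yaw) Ry(pitch) Rx(roll)).
In Python, from plant import ctrl gives the robot as it stands.
- The arm moves only by the shell command python3 -m jog 'ROWS' [OPENING]. ROWS is JSON, a list of rows, each an object with "translation": the shift along the tool's x, y, z in units of 0.25 m (1.0 is 0.25 m), a list of three; "spin": the turn about the tool's z in units of 30 degrees (1.0 is 30 degrees). A call has 1 to 12 rows; each row is the pose to reach, as a shift and turn from the pose measured when the call began, along the tool's axes at that moment; what a row does not reach only later rows make up. A row lasts 1/12 s, in which the tool goes at most 41.7 mm and 7.16 degrees, less where a joint would pass 70% of its speed; a pose out of reach is approached as far as the arm can. A call with a number of a shift or a turn outside -1 to 1 is refused whole. A call with a gripper value outside its range is refused whole. OPENING is the finger opening in mm, from 0 to 87.6, set as the call begins (- or left out, the last holds). The fingers move at their own pace and stop on an object; the grip force is fixed at half the most. Time passes only in rows, so rows that repeat a pose let the fingers close. It gives the time, the measured TCP pose, the force and the opening at its end, in the units of the state.
- ctrl.get_obs(): the state, without advancing time (a new reading comes with each control period).
- ctrl.snapshot(name): name is "scene" or "top" or "wrist"; returns a dict with "color" (400x640x3 uint8, red, green, blue), "range_z" (400x640 float32, m along the optical axis (not along the pixel's ray), 0 where there is no reading), "K" (3x3 intrinsics, pixels), "distortion" ([k1, k2, p1, p2, k3] as OpenCV has them; the pictures are not rectified), "R" (3x3) and "t" (3): a world point X has camera coordinates R X + t; the wrist camera has in their place "tool_from_camera" (4x4, takes a point from camera to tool coordinates, whose origin is the TCP and whose axes are the flange's). Camera axes: x right, y down, z forward; pixel columns grow to the right and rows downward; lengths in m; the calibration is good to about 2 mm. A picture is of the moment at which its call begins: read the wrist's pose just before it.
- ctrl.close_job(): hands the job in, once; it reports no verdict.
The state is a dict: "clock": time; "joint_pos": joint angles; "qvel": joint speeds; "tau": joint torques, N m; "tool_pos": TCP position; "orientation": TCP orientation; "force": force on the tool from outside, world axes, zero at the start; "moment": the same for the moment, N m; "opening": finger opening in m.
Only numpy, scipy, OpenCV 4.12 (cv2) and the standard library are available. Lean on these libraries where they do the work, as an engineer would, in place of code of your own. Each camera call takes 0.05 s, during which the arm holds its last target. There are 200 camera calls.

## Task

The two rinsed water pots standing mouth-down on the drawing board will never dry there. First press the raised, hinged drip grate at the front of the draining rack (the side facing the board) down until it snaps shut and stays down, then hang both pots mouth-down on the rack's two empty front pegs, one on each, sliding each gently down along its leaning peg until it sits fully home. Let go of everything and leave the other things on the table where they are.

Things in the scene. Friction and masses are not known exactly. Their poses are not given: they have to be found in the camera images.
- rack: white drip tray, 300 (x) by 280 mm (y), rim 36 mm high, with a steel grid and two rows of leaning wire pegs, fixed. Origin: centre of its underside; x from its front to its rear, y to its side away from the robot, z up. Its front faces roughly left (the board). The front pegs (far y = +80, near -80 mm) are empty; the rear row, 115 mm behind and 63 mm higher, holds two fixed pots already hung
- grate (a joint): angle (rad) of the hinged front half of the drip grid: 0 = shut and level, against a firm stop; grows to 1.15 as its rear edge rises. A weak spring (1 to 2 N) holds it up, near 0.7 to 1.1, and lifts it again if let go too early. At about 0.13 its edge meets a sprung catch: some 6 to 10 N at the blue pad push it past; below 0.05 it is snapped in and stays shut
- grate_hinge (a point): middle of the grate's hinge line, along the rack's y, 130 mm in front of the rack's origin and 34 mm above the table. The grate reaches 85 mm back from it, is 232 mm wide and 5 mm thick
- grate_pad (a point): middle of the upper face of the blue ribbed pad (30 x 46 mm) on the grate, midway between the front pegs, 62 mm from the hinge line: press here. x points from hinge to free edge, z out of the upper face. When shut it lies 37 mm above the table, 24 mm in front of the catch's dark nose, behind which stands its grey housing (top 52 mm above the table)
- peg_far: far front peg (from the robot): wire cage fixed to the rack, leaning 30 deg from vertical to the rack's front. Origin on its axis, where a seated pot's rim centre comes (81 mm above the table); z along the axis, up; top at z = 83 mm; 37 mm across at z = 70 mm, 55 at z = 0. A pot slides on along this axis; home, its inner base rests on the top, its outside at z = 85 mm, play 5 to 7 mm all round
- peg_near: near front peg (from the robot): wire cage fixed to the rack, leaning 30 deg from vertical to the rack's front. Origin on its axis, where a seated pot's rim centre comes (81 mm above the table); z along the axis, up; top at z = 83 mm; 37 mm across at z = 70 mm, 55 at z = 0. A pot slides on along this axis; home, its inner base rests on the top, its outside at z = 85 mm, play 5 to 7 mm all round
- peg_far_top (a point): top of the far front peg, on its axis (83 mm along it); axes as the peg's
- peg_near_top (a point): top of the near front peg, on its axis (83 mm along it); axes as the peg's
- pot_a: pot A: mint-green plastic rinsing pot, mouth-down on a 12 mm board at first: 85 mm high, plain round cone, 56 mm across its closed end (on top), 77 mm across the rim, base 2 mm thick, 60 g. Origin: centre of the closed end's outside; z points to the mouth (down at first). Grasp across the closed end, 60 to 65 mm across 20 to 35 mm below it. Either pot may go on either peg
- pot_b: pot B: mint-green plastic rinsing pot, mouth-down on a 12 mm board at first: 85 mm high, plain round cone, 56 mm across its closed end (on top), 77 mm across the rim, base 2 mm thick, 60 g. Origin: centre of the closed end's outside; z points to the mouth (down at first). Grasp across the closed end, 60 to 65 mm across 20 to 35 mm below it. Either pot may go on either peg
- pot_a_rim (a point): centre of pot A's mouth; axes as the pot's
- pot_b_rim (a point): centre of pot B's mouth; axes as the pot's
- ink_bottle: dark ink bottle with white cap, 43 mm wide, 92 mm high, standing on the far right corner of the board; a bystander, to be left alone. Origin: centre of its underside
- lino_block: brown carved lino block, 75 x 100 x 9 mm, lying on the far part of the board; a bystander, to be left alone. Origin: centre of its underside
- rubber_stamp: wooden stamp with a knob, 30 x 42 x 60 mm, standing on the far part of the board; a bystander, to be left alone. Origin: centre of its underside
- poster_yellow: yellow squeeze bottle of paint with white nozzle, 52 mm wide, 125 mm high, standing behind the work; a bystander, to be left alone. Origin: centre of its underside
There are look-alikes about, which are no part of the job. Leave any red look-alike of the pot_b alone.

How it is judged:
By the outcome, as a careful person would: the job done as asked, in the order asked, and still so for the second after the job is handed in, with the robot touching nothing.
It also fails if it takes over 66 s, if anything falls off the work surface, if the arm or the gripper's body presses on something with over 40 N, if the wrist force passes 120 N, or if a joint passes its speed limit or range.

## Working session

There is one attempt and no reset: what is moved stays moved. The work goes in short steps, Python scripts to look and compute and a shell command to move; the robot and the scene stay as the last step left them, time stands still between calls to the robot, and variables do not carry over. Pictures are saved under pics/ and viewed, on a budget of 10 in all, crops included, one or two more only if the job needs it, and the job is handed in when it is done.

```bash
ls; mkdir -p pics; cat > h.py <<'E'
import numpy as np, cv2, json
from scipy.spatial.transform import Rotation as Ro
from plant import ctrl
def tool():
    o=ctrl.get_obs(); T=np.eye(4); T[:3,:3]=Ro.from_euler('xyz',o['orientation'],degrees=True).as_matrix(); T[:3,3]=o['tool_pos']; return T,o
def snap(n,png=None):
    T,o=tool(); s=ctrl.snapshot(n)
    if png: cv2.imwrite('pics/'+png,s['color'][:,:,::-1])
    z=s['range_z']; h,w=z.shape
    uv=np.stack(np.meshgrid(np.arange(w),np.arange(h)),-1).reshape(-1,1,2).astype(np.float32)
    n_=cv2.undistortPoints(uv,s['K'],np.array(s['distortion'])).reshape(h,w,2)
    P=np.concatenate([n_*z[...,None],z[...,None]],-1)
    if 'R' in s and s['R'] is not None and n!='wrist': W=(P-np.array(s['t']))@np.array(s['R'])
    else:
        M=T@np.array(s['tool_from_camera']); W=P@M[:3,:3].T+M[:3,3]
    W[z==0]=np.nan
    return s,W
E
python3 - <<'E'
from h import *
print(ctrl.get_obs())
s,W=snap('scene','s1.png');s2,W2=snap('top','t1.png')
np.savez('/tmp/a.npz',ws=W,wt=W2,cs=s['color'],ct=s2['color'])
print(s['R'],s['t'],s2['R'],s2['t'])
E
```

```text
pics
{'clock': 0.0, 'joint_pos': array([ 9.28835361e+01,  2.05916778e+01,  6.33614857e-01, -2.00314477e-02,
       -7.01342818e+01, -1.65069199e+01]), 'qvel': array([-0.00016607, -0.08195993,  0.01968956,  0.00213367, -0.05112499,
       -0.08008829]), 'tau': array([ 7.39320203e-04, -5.82710016e+01,  2.93051237e+01,  6.99691191e+00,
        6.98405929e-03, -1.50035248e-04]), 'tool_pos': array([0.15889956, 0.655535  , 0.22561901]), 'orientation': array([ 1.79906110e+02, -8.18591339e-03, -1.36301992e+01]), 'force': array([ 0.09627377,  0.21750943, -0.08050586]), 'moment': array([0.03229261, 0.03500285, 0.02114196]), 'opening': 0.08780637114197833}
[[-0.74134584 -0.67110314 -0.0051888 ]
 [-0.37184226  0.41717382 -0.8292764 ]
 [ 0.55869463 -0.61285119 -0.55881458]] [0.44789427 0.29503352 0.69980248] [[-0.01686585 -0.9998289   0.00759722]
 [-0.98872775  0.01554705 -0.14891519]
 [ 0.1487716  -0.01002316 -0.98882079]] [0.03918087 0.55431507 1.18724168]
```

View pics/t1.png

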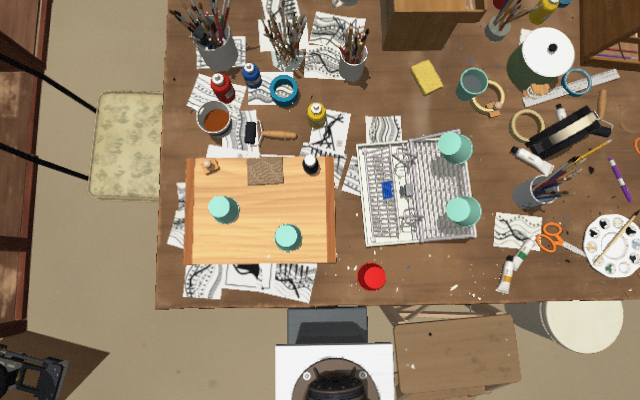

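View pics/s1.png

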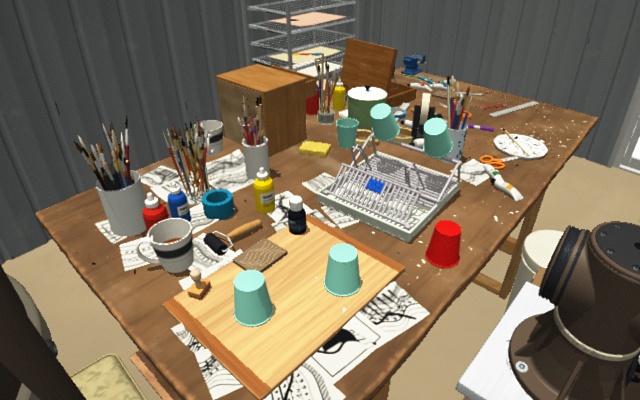

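The top view shows pots at (222,208) and (287,236), the rack centred near (415,188), the blue pad at (388,190) and the red decoy at (371,276). The scene view agrees, with the grate raised. Next I'll measure these.

```bash
python3 - <<'E'
from h import *
d=np.load('/tmp/a.npz')
for nm,c,W in(('top',d['ct'],d['wt']),('scene',d['cs'],d['ws'])):
    hsv=cv2.cvtColor(c,cv2.COLOR_RGB2HSV)
    m=((hsv[...,0]>72)&(hsv[...,0]<92)&(hsv[...,1]>60)&(hsv[...,2]>90)).astype(np.uint8)
    n,l,st,ce=cv2.connectedComponentsWithStats(m)
    for i in range(1,n):
        if st[i,4]>200:
            P=W[l==i]; P=P[np.isfinite(P).all(1)]
            zt=np.percentile(P[:,2],97); T=P[P[:,2]>zt-.006]
            (cx,cy),r=cv2.minEnclosingCircle(T[:,:2].astype(np.float32))
            print(nm,'green',ce[i].round(),st[i,4],'ztop',zt.round(4),'med',np.median(T,0).round(4),'circ',round(cx,4),round(cy,4),round(r,4))
    b=((hsv[...,0]>105)&(hsv[...,0]<125)&(hsv[...,1]>150)&(hsv[...,2]>100)).astype(np.uint8)
    n,l,st,ce=cv2.connectedComponentsWithStats(b)
    for i in range(1,n):
        if st[i,4]>25:
            P=W[l==i]; P=P[np.isfinite(P).all(1)]
            q=P-P.mean(0); u,s_,v=np.linalg.svd(q,full_matrices=False)
            print(nm,'blue',ce[i].round(),st[i,4],np.median(P,0).round(4),'n',v[2].round(3),P.min(0).round(3),P.max(0).round(3))
W=d['wt']; 
# rack rim: points in region with z 0.03-0.04
R=W[125:250,350:485].reshape(-1,3); 
h=R[(R[:,2]>.03)&(R[:,2]<.042)]
rc=cv2.minAreaRect(h[:,:2].astype(np.float32)); print('rim',rc)
print('tall-ish rows in front half')
c=d['ct'][120:260,345:490]; cv2.imwrite('pics/c1.png',cv2.resize(c[:,:,::-1],None,fx=5,fy=5,interpolation=cv2.INTER_CUBIC))
s=ctrl.snapshot('wrist');print(s['tool_from_camera'],s['K'])
E
```

```text
top green [476.  79.] 289 ztop 0.0876 med [ 0.8495 -0.4016  0.0846] circ 0.8574 -0.4013 0.0395
top green [455. 147.] 773 ztop 0.2294 med [ 0.646  -0.2964  0.2267] circ 0.6474 -0.2929 0.0229
top green [223. 209.] 577 ztop 0.0998 med [0.5169 0.2916 0.0967] circ 0.5174 0.2926 0.0276
top green [464. 211.] 786 ztop 0.2288 med [ 0.4892 -0.3055  0.2259] circ 0.4884 -0.2983 0.025
top green [288. 237.] 525 ztop 0.0998 med [0.4388 0.1201 0.0968] circ 0.4391 0.12 0.0287
top blue [251.  73.] 81 [0.888  0.2137 0.0825] n [ 0.074  0.046 -0.996] [0.879 0.196 0.072] [0.913 0.237 0.089]
top blue [387. 190.] 144 [ 0.5582 -0.1484  0.08  ] n [-0.016  0.68   0.733] [ 0.537 -0.161  0.067] [ 0.58  -0.137  0.091]
scene green [384. 124.] 695 ztop 0.2263 med [ 0.6601 -0.2891  0.2258] circ 0.647 -0.2811 0.0274
scene green [437. 141.] 757 ztop 0.227 med [ 0.4985 -0.3019  0.2277] circ 0.4891 -0.2957 0.0245
scene green [347. 132.] 532 ztop 0.0849 med [ 0.8594 -0.4041  0.0828] circ 0.859 -0.3978 0.041
scene green [342. 273.] 1275 ztop 0.0985 med [0.4437 0.1236 0.0975] circ 0.44 0.1249 0.0278
scene green [252. 302.] 1475 ztop 0.0981 med [0.5159 0.2895 0.097 ] circ 0.5182 0.2965 0.029
scene blue [375. 185.] 166 [ 0.5588 -0.1448  0.0798] n [ 0.048 -0.712 -0.7  ] [ 0.538 -0.157  0.068] [ 0.581 -0.131  0.092]
scene blue [176. 198.] 140 [0.8867 0.231  0.0822] n [ 0.559 -0.362 -0.746] [0.876 0.207 0.07 ] [0.905 0.244 0.09 ]
rim ((0.5632309913635254, -0.23383502662181854), (0.28644588589668274, 0.3060619831085205), 3.8543190956115723)
tall-ish rows in front half
[[ 3.14355478e-04 -9.61445648e-01 -2.74994850e-01  7.33613854e-02]
 [ 9.99999738e-01  1.22824752e-04  7.13708173e-04 -5.58939874e-04]
 [-6.52415442e-04 -2.74995002e-01  9.61445434e-01 -1.58123148e-01]
 [ 0.00000000e+00  0.00000000e+00  0.00000000e+00  1.00000000e+00]] [[355.48992957   0.         318.76506227]
 [  0.         355.48992957 199.82445826]
 [  0.           0.           1.        ]]
```

View pics/c1.png

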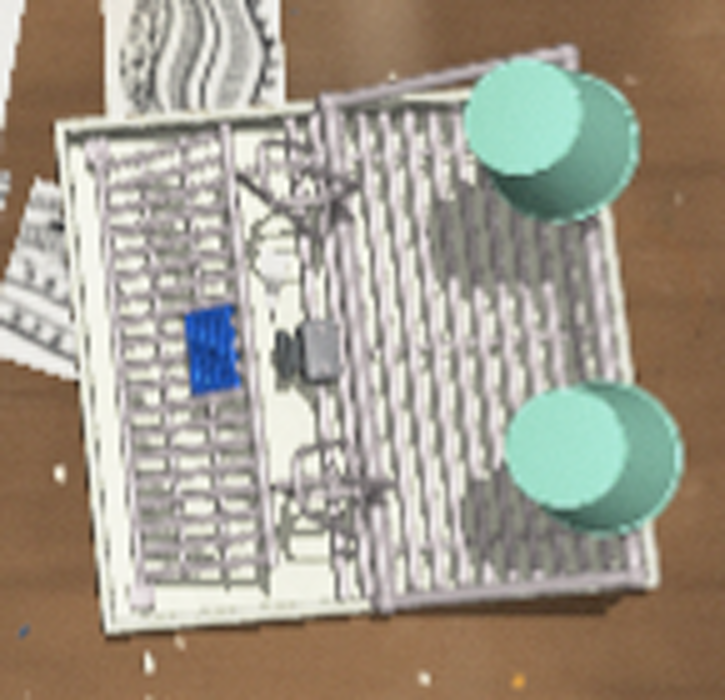

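The rack is yawed about 3.7°. The shut pad should lie near (0.559, -0.166), the peg axis tops near (0.640, -0.172) and (0.481, -0.182), and the grate is at about 0.82 rad. Moving over the rack.

```bash
cat > d.py <<'E'
import sys
from h import *
# d.py x y z yaw -> units along tool axes
x,y,z,yaw=map(float,sys.argv[1:5]); T,o=tool()
d=T[:3,:3].T@(np.array([x,y,z])-T[:3,3]); dy=(o['orientation'][2]-yaw+180)%360-180
print('t',round(o['clock'],2),'pos',o['tool_pos'].round(4),o['orientation'].round(2),'F',o['force'].round(1),'op',round(o['opening'],4),'j6',o['joint_pos'][5].round(1),'-> units',(d/.25).round(3),'spin',round(dy/30,3),'rows',round(max(np.linalg.norm(d)/.0417,abs(dy)/7.16),1))
E
A='{"translation":[0.77,0.93,0],"spin":0}'
python3 -m jog '[{"translation":[0.77,0.93,0],"spin":0},{"translation":[0.77,0.93,0],"spin":0},{"translation":[0.77,0.93,0],"spin":0},{"translation":[0.77,0.93,0],"spin":0},{"translation":[0.77,0.93,0],"spin":0},{"translation":[0.77,0.93,0],"spin":0},{"translation":[0.77,0.93,0],"spin":0},{"translation":[0.77,0.93,0],"spin":0}]' 0
python3 -m jog '[{"translation":[0.77,0.93,0],"spin":0},{"translation":[0.77,0.93,0],"spin":0},{"translation":[0.77,0.93,0],"spin":0},{"translation":[0.77,0.93,0],"spin":0},{"translation":[0.77,0.93,0],"spin":0},{"translation":[0.77,0.93,0],"spin":0},{"translation":[0.77,0.93,0],"spin":0},{"translation":[0.77,0.93,0],"spin":0}]' 
python3 d.py 0.556 -0.152 0.226 3.7
python3 - <<'E'
import numpy as np
W=np.load('/tmp/a.npz')['wt'].reshape(-1,3); W=W[np.isfinite(W).all(1)]
a=np.radians(3.7); X=np.array([np.sin(a),-np.cos(a)]);Y=np.array([np.cos(a),np.sin(a)])
q=W[:,:2]-[.5632,-.2338]; rx=q@X; ry=q@Y
for lo in np.arange(-.17,.15,.02):
    m=(rx>lo)&(rx<lo+.02)
    print(round(lo,2),'mid',W[m&(abs(ry)<.045),2].max().round(3),'far',W[m&(ry>.045)&(ry<.12),2].max().round(3),'near',W[m&(ry<-.045)&(ry>-.12),2].max().round(3))
E
```

```text
clock: 0.82
tool_pos: [0.2921, 0.3795, 0.2263]
orientation: [179.9, 0.0, -13.7]
force: [-0.9, -0.1, -0.4]
opening: 0.0396
clock: 1.48
tool_pos: [0.4246, 0.1044, 0.2267]
orientation: [179.9, 0.0, -13.9]
force: [-0.1, 0.2, -0.0]
opening: 0.0006
t 1.48 pos [0.4246 0.1044 0.2267] [ 1.7986e+02  1.0000e-02 -1.3860e+01] F [-0.1  0.2 -0. ] op 0.0006 j6 36.2 -> units [0.756 0.87  0.005] spin -0.585 rows 6.9
-0.17 mid 0.041 far 0.04 near 0.038
-0.15 mid 0.045 far 0.041 near 0.04
-0.13 mid 0.061 far 0.059 near 0.057
-0.11 mid 0.079 far 0.08 near 0.078
-0.09 mid 0.098 far 0.145 near 0.149
-0.07 mid 0.101 far 0.159 near 0.158
-0.05 mid 0.052 far 0.155 near 0.157
-0.03 mid 0.058 far 0.136 near 0.136
-0.01 mid 0.052 far 0.108 near 0.109
0.01 mid 0.04 far 0.209 near 0.208
0.03 mid 0.04 far 0.222 near 0.221
0.05 mid 0.039 far 0.231 near 0.232
0.07 mid 0.159 far 0.234 near 0.233
0.09 mid 0.157 far 0.209 near 0.208
0.11 mid 0.114 far 0.18 near 0.181
0.13 mid 0.041 far 0.039 near 0.038
```

```bash
python3 -m jog '[{"translation":[0.756,0.87,0],"spin":-0.585},{"translation":[0.756,0.87,0],"spin":-0.585},{"translation":[0.756,0.87,0],"spin":-0.585},{"translation":[0.756,0.87,0],"spin":-0.585},{"translation":[0.756,0.87,0],"spin":-0.585},{"translation":[0.756,0.87,0],"spin":-0.585},{"translation":[0.756,0.87,0],"spin":-0.585},{"translation":[0.756,0.87,0],"spin":-0.585}]'
python3 - <<'E'
from h import *
s,W=snap('wrist','w1.png')
hsv=cv2.cvtColor(s['color'],cv2.COLOR_RGB2HSV)
b=(hsv[...,0]>105)&(hsv[...,0]<125)&(hsv[...,1]>150)&(hsv[...,2]>100)
P=W[b];P=P[np.isfinite(P).all(1)]
print(b.sum(),np.median(P,0),P.min(0),P.max(0))
np.savez('/tmp/w.npz',W=W,c=s['color'])
E
python3 d.py 0.559 -0.158 0.11 3.7
```

```text
clock: 2.15
tool_pos: [0.5573, -0.1558, 0.2265]
orientation: [179.8, 0.1, 3.6]
force: [0.4, 0.7, 1.0]
opening: 0.0005
95 [ 0.56724938 -0.14450381  0.07929541] [ 0.55336854 -0.15461194  0.07230642] [ 0.57886563 -0.13732301  0.09019841]
t 2.2 pos [ 0.5579 -0.1569  0.226 ] [1.798e+02 1.400e-01 3.520e+00] F [ 2.4 -2.5  1.7] op 0.0004 j6 89.7 -> units [0.005 0.003 0.464] spin -0.006 rows 2.8
```

View pics/w1.png

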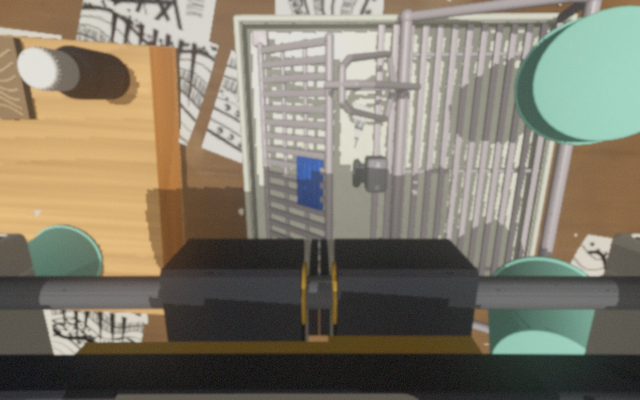

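The wrist view shows the pad at (310,182), with the catch nose and housing at (370,174) and the fingers over it. Lining up is good, so I'm pressing.

```bash
python3 -m jog '[{"translation":[0,0,0.12],"spin":0},{"translation":[0,0,0.24],"spin":0},{"translation":[0,0,0.36],"spin":0},{"translation":[0,0,0.464],"spin":0},{"translation":[0,0,0.464],"spin":0},{"translation":[0,0,0.51],"spin":0},{"translation":[0,0,0.56],"spin":0},{"translation":[0,0,0.61],"spin":0},{"translation":[0,0,0.66],"spin":0},{"translation":[0,0,0.68],"spin":0},{"translation":[0,0,0.69],"spin":0},{"translation":[0,0,0.69],"spin":0}]'
python3 d.py 0.559 -0.158 0.037 3.7; python3 -c "
from h import *;print(ctrl.get_obs()['joint_pos'].round(1))"
```

```text
clock: 3.2
tool_pos: [0.558, -0.1575, 0.0543]
orientation: [179.8, 0.1, 3.5]
force: [-1.5, 0.8, 0.5]
opening: 0.0004
t 3.2 pos [ 0.558  -0.1575  0.0543] [1.7981e+02 1.0000e-01 3.5100e+00] F [-1.5  0.8  0.5] op 0.0004 j6 89.6 -> units [0.004 0.002 0.069] spin -0.006 rows 0.4
[  3.7  21.3 -23.6   0.3 -45.1  89.6]
```

```bash
python3 -m jog '[{"translation":[0,0,0.02],"spin":0},{"translation":[0,0,0.035],"spin":0},{"translation":[0,0,0.045],"spin":0},{"translation":[0,0,0.055],"spin":0},{"translation":[0,0,0.06],"spin":0},{"translation":[0,0,0.06],"spin":0}]'
python3 -m jog '[{"translation":[0,0,0.006],"spin":0},{"translation":[0,0,0.01],"spin":0},{"translation":[0,0,0.014],"spin":0},{"translation":[0,0,0.014],"spin":0}]'
```

```text
clock: 3.7
tool_pos: [0.5587, -0.1572, 0.0393]
orientation: [179.8, 0.0, 3.6]
force: [1.1, -0.7, 2.8]
opening: 0.0002
clock: 4.03
tool_pos: [0.5589, -0.157, 0.0371]
orientation: [179.8, 0.0, 3.6]
force: [-4.1, 1.2, 15.3]
opening: 0.0002
```

```bash
python3 -m jog '[{"translation":[0,0,0.006],"spin":0},{"translation":[0,0,0.010],"spin":0},{"translation":[0,0,0.010],"spin":0}]'
python3 -m jog '[{"translation":[0,0,-0.1],"spin":0},{"translation":[0,0,-0.25],"spin":0},{"translation":[0,0,-0.4],"spin":0},{"translation":[0,0,-0.55],"spin":0},{"translation":[0,0,-0.7],"spin":0},{"translation":[0,0,-0.75],"spin":0},{"translation":[0,0,-0.75],"spin":0}]' 87
python3 - <<'E'
from h import *
for n in('wrist','top'):
    s,W=snap(n)
    hsv=cv2.cvtColor(s['color'],cv2.COLOR_RGB2HSV)
    b=(hsv[...,0]>105)&(hsv[...,0]<125)&(hsv[...,1]>150)&(hsv[...,2]>100)&(abs(W[...,0]-.558)<.05)&(abs(W[...,1]+.15)<.05)
    P=W[b];P=P[np.isfinite(P).all(1)]
    print(n,len(P),np.median(P,0) if len(P) else '')
E
python3 d.py 0.4395 0.122 0.2 3.7
```

```text
clock: 4.28
tool_pos: [0.559, -0.1569, 0.037]
orientation: [179.8, -0.0, 3.7]
force: [-7.9, 1.5, 25.4]
opening: 0.0005
clock: 4.87
tool_pos: [0.5606, -0.1559, 0.2287]
orientation: [179.7, -0.4, 3.7]
force: [0.3, 0.6, 0.6]
opening: 0.0415
wrist 0 
top 58 [ 0.54742838 -0.16647392  0.03741202]
t 4.97 pos [ 0.5585 -0.1556  0.2244] [ 1.7981e+02 -2.0000e-02  3.6500e+00] F [-0.4 -0.8  0.3] op 0.0494 j6 89.7 -> units [-0.404 -1.139  0.093] spin -0.002 rows 7.3
```

Grate is shut (pad z 0.037). Going to the nearer pot while turning the jaws across the pegs.

```bash
python3 -m jog '[{"translation":[-0.36,-1.0,0],"spin":1},{"translation":[-0.36,-1.0,0],"spin":1},{"translation":[-0.36,-1.0,0],"spin":1},{"translation":[-0.36,-1.0,0],"spin":1},{"translation":[-0.36,-1.0,0],"spin":1},{"translation":[-0.36,-1.0,0],"spin":1},{"translation":[-0.36,-1.0,0],"spin":1},{"translation":[-0.36,-1.0,0],"spin":1}]' 87
python3 -m jog '[{"translation":[0,0,0],"spin":1},{"translation":[0,0,0],"spin":1},{"translation":[0,0,0],"spin":1},{"translation":[0,0,0],"spin":1},{"translation":[0,0,0],"spin":1}]'
python3 -m jog '[{"translation":[0,0,0],"spin":1},{"translation":[0,0,0],"spin":1},{"translation":[0,0,0],"spin":1},{"translation":[0,0,0],"spin":1},{"translation":[0,0,0],"spin":1}]'
python3 d.py 0.4395 0.122 0.14 -86.3
python3 - <<'E'
from h import *
s,W=snap('wrist','w2.png')
hsv=cv2.cvtColor(s['color'],cv2.COLOR_RGB2HSV)
m=(hsv[...,0]>72)&(hsv[...,0]<92)&(hsv[...,1]>60)&(abs(W[...,2]-.097)<.006)
P=W[m]; print(len(P),P.mean(0),cv2.minEnclosingCircle(P[:,:2].astype(np.float32)))
E
```

```text
clock: 5.63
tool_pos: [0.4501, 0.0919, 0.222]
orientation: [179.8, 0.0, -26.1]
force: [0.5, 0.2, -0.8]
opening: 0.0865
clock: 6.05
tool_pos: [0.4491, 0.0915, 0.2204]
orientation: [179.6, -0.1, -56.4]
force: [0.3, -0.0, 0.1]
opening: 0.0868
clock: 6.47
tool_pos: [0.4485, 0.091, 0.2191]
orientation: [179.6, -0.3, -86.7]
force: [-0.7, -0.8, -0.3]
opening: 0.0868
t 6.47 pos [0.4485 0.091  0.2191] [179.57  -0.31 -86.68] F [-0.7 -0.8 -0.3] op 0.0868 j6 -33.0 -> units [-0.127  0.026  0.316] spin -0.013 rows 2.0
3 [0.43795454 0.09548483 0.09752734] ((0.43741393089294434, 0.09542825818061829), 0.004197854548692703)
```

```bash
python3 -m jog '[{"translation":[-0.127,0.03,0.15],"spin":-0.013},{"translation":[-0.127,0.03,0.3],"spin":-0.013},{"translation":[-0.127,0.03,0.4],"spin":-0.013},{"translation":[-0.127,0.03,0.5],"spin":-0.013},{"translation":[-0.127,0.03,0.58],"spin":-0.013},{"translation":[-0.127,0.03,0.64],"spin":-0.013},{"translation":[-0.127,0.03,0.66],"spin":-0.013},{"translation":[-0.127,0.03,0.66],"spin":-0.013}]'
python3 d.py 0.4395 0.122 0.053 -86.3
python3 -m jog '[{"translation":[0,0,0],"spin":0},{"translation":[0,0,0],"spin":0},{"translation":[0,0,0],"spin":0},{"translation":[0,0,0],"spin":0},{"translation":[0,0,0],"spin":0},{"translation":[0,0,0],"spin":0},{"translation":[0,0,0],"spin":0}]' 50
python3 d.py 0.4395 0.122 0.053 -86.3
```

```text
clock: 7.18
tool_pos: [0.4368, 0.1204, 0.0524]
orientation: [179.4, -0.4, -86.0]
force: [0.4, -0.3, 1.3]
opening: 0.0872
t 7.18 pos [0.4368 0.1204 0.0524] [179.38  -0.43 -86.02] F [ 0.4 -0.3  1.3] op 0.0872 j6 -36.4 -> units [-0.006 -0.011 -0.002] spin 0.009 rows 0.1
clock: 7.77
tool_pos: [0.4373, 0.1207, 0.053]
orientation: [179.5, -0.4, -86.0]
force: [0.2, 0.1, 4.9]
opening: 0.0654
t 7.77 pos [0.4373 0.1207 0.053 ] [179.45  -0.39 -86.  ] F [0.2 0.1 4.9] op 0.0654 j6 -36.4 -> units [-0.005 -0.009 -0.   ] spin 0.01 rows 0.1
```

```bash
cat > peg.py <<'E'
import numpy as np
a=np.radians(3.7); X=np.array([np.sin(a),-np.cos(a),0]);Y=np.array([np.cos(a),np.sin(a),0]);Z=np.array([0,0,1.])
u=-X*.5+Z*np.cos(np.pi/6); e=np.cross(Y,u)
tops={'far':np.array([.640,-.172,.1546]),'near':np.array([.481,-.182,.1546])}
E
python3 - <<'E'
from peg import *
d=np.load('/tmp/a.npz');w=np.load('/tmp/w.npz')
for n,W in(('top',d['wt']),('scene',d['ws']),('wrist',w['W'])):
    W=W.reshape(-1,3);W=W[np.isfinite(W).all(1)]
    for k,t in tops.items():
        q=W-t; h=q@u+85; l=q@Y; f=q@e; h=q@u+.085
        for lo,hi in((.05,.075),(.075,.1)):
            m=(h>lo)&(h<hi)&(np.hypot(l,f)<.04)&(W[:,2]>.1)
            if m.sum()>3: print(n,k,lo,m.sum(),'Y',np.percentile(l[m],[3,50,97]).round(4),'e',np.percentile(f[m],[3,50,97]).round(4),'hmax',h[m].max().round(4))
print(u,e)
E
```

```text
top far 0.05 26 Y [-0.0212 -0.002   0.018 ] e [-0.0227 -0.0044  0.0139] hmax 0.075
top far 0.075 53 Y [-0.0166 -0.0012  0.0124] e [-0.0215 -0.0061  0.0082] hmax 0.0901
top near 0.05 26 Y [-0.0207 -0.0018  0.0183] e [-0.0211 -0.004   0.0154] hmax 0.0745
top near 0.075 53 Y [-0.0153 -0.0018  0.0122] e [-0.0193 -0.0055  0.0095] hmax 0.0894
scene far 0.05 42 Y [-0.02   -0.0007  0.0187] e [-0.0295 -0.0092  0.0109] hmax 0.0745
scene far 0.075 57 Y [-0.0159 -0.0001  0.0153] e [-0.0242 -0.0091  0.0075] hmax 0.0915
scene near 0.05 40 Y [-0.019  -0.0006  0.0187] e [-0.0286 -0.0094  0.0089] hmax 0.0749
scene near 0.075 55 Y [-0.0145 -0.0008  0.0131] e [-0.0233 -0.0085  0.0044] hmax 0.0899
wrist far 0.05 379 Y [-0.0196  0.0004  0.0204] e [-0.0081 -0.0061  0.0126] hmax 0.075
wrist far 0.075 838 Y [-0.015   0.0004  0.0159] e [-0.018  -0.0068  0.0083] hmax 0.0896
[-0.03226615  0.49895781  0.8660254 ] [ 0.05588662 -0.86422028  0.5       ]
```

```bash
python3 -m jog '[{"translation":[0,0,-0.1],"spin":0},{"translation":[0,0,-0.22],"spin":0},{"translation":[0,0,-0.36],"spin":0},{"translation":[0,0,-0.52],"spin":0},{"translation":[0.1,0,-0.64],"spin":0},{"translation":[0.25,0,-0.71],"spin":0},{"translation":[0.4,0,-0.71],"spin":0},{"translation":[0.55,0,-0.71],"spin":0},{"translation":[0.7,0,-0.71],"spin":0},{"translation":[0.85,0,-0.71],"spin":0},{"translation":[1,0,-0.71],"spin":0},{"translation":[1,0,-0.71],"spin":0}]'
python3 d.py 0.480 -0.1895 0.1985 -86.3
```

```text
clock: 8.77
tool_pos: [0.4556, -0.1322, 0.2319]
orientation: [179.4, -0.4, -86.3]
force: [1.0, 0.2, -0.3]
opening: 0.0654
t 8.77 pos [ 0.4556 -0.1322  0.2319] [179.37  -0.44 -86.26] F [ 1.   0.2 -0.3] op 0.0654 j6 -4.4 -> units [ 0.234 -0.084  0.134] spin 0.001 rows 1.7
```

```bash
python3 -m jog '[{"translation":[0.1,-0.04,0],"spin":0},{"translation":[0.2,-0.084,0],"spin":0},{"translation":[0.234,-0.084,0.03],"spin":0},{"translation":[0.234,-0.084,0.06],"spin":0},{"translation":[0.234,-0.084,0.06],"spin":0}]'
python3 d.py 0.480 -0.1895 0.1635 -86.3
python3 - <<'E'
from h import *
s,W=snap('scene'); c=s['color'][60:260,280:500]
cv2.imwrite('pics/s2.png',cv2.resize(c[:,:,::-1],None,fx=3,fy=3,interpolation=cv2.INTER_CUBIC))
E
```

```text
clock: 9.18
tool_pos: [0.4786, -0.1892, 0.2147]
orientation: [179.2, -0.4, -86.4]
force: [-0.1, -0.1, -1.7]
opening: 0.0654
t 9.18 pos [ 0.4786 -0.1892  0.2147] [179.15  -0.36 -86.37] F [-0.1 -0.1 -1.7] op 0.0654 j6 2.8 -> units [ 0.    -0.009  0.205] spin -0.002 rows 1.2
```

View pics/s2.png

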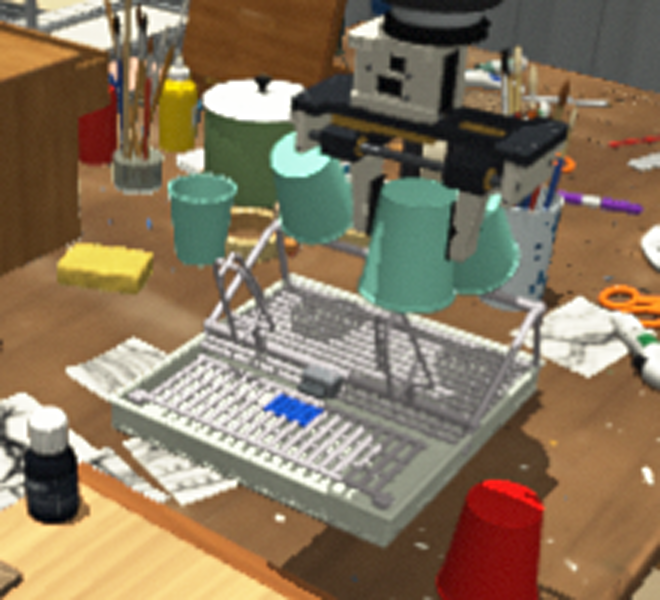

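The pot is held upright just above the near peg, with its rim at (410,295), and the grate is still shut. Lowering it over the tip, then drawing it forward to tilt it.

```bash
python3 -m jog '[{"translation":[0,-0.008,0.04],"spin":0},{"translation":[0,-0.008,0.08],"spin":0},{"translation":[0,-0.008,0.12],"spin":0},{"translation":[0,-0.008,0.15],"spin":0},{"translation":[0,-0.008,0.18],"spin":0},{"translation":[0,-0.008,0.2],"spin":0},{"translation":[0,-0.008,0.2],"spin":0}]'
python3 d.py 0.479 -0.162 0.158 -86.3
```

```text
clock: 9.82
tool_pos: [0.4796, -0.189, 0.1644]
orientation: [179.1, -0.4, -86.3]
force: [0.0, 0.1, -0.0]
opening: 0.0652
t 9.82 pos [ 0.4796 -0.189   0.1644] [179.1   -0.37 -86.3 ] F [ 0.   0.1 -0. ] op 0.0652 j6 2.8 -> units [-0.108 -0.005  0.025] spin -0.0 rows 0.7
```

No contact. Now forward 27 mm in steps.

```bash
python3 -m jog '[{"translation":[-0.015,0,0.004],"spin":0},{"translation":[-0.03,0,0.008],"spin":0},{"translation":[-0.045,0,0.012],"spin":0},{"translation":[-0.06,0,0.016],"spin":0},{"translation":[-0.06,0,0.016],"spin":0}]'
python3 -m jog '[{"translation":[-0.015,0,0.003],"spin":0},{"translation":[-0.03,0,0.006],"spin":0},{"translation":[-0.045,0,0.009],"spin":0},{"translation":[-0.05,0,0.009],"spin":0},{"translation":[-0.05,0,0.009],"spin":0}]'
python3 - <<'E'
from h import *
s,W=snap('scene'); c=s['color'][80:220,340:500]
cv2.imwrite('pics/s3.png',cv2.resize(c[:,:,::-1],None,fx=4,fy=4,interpolation=cv2.INTER_CUBIC))
E
```

```text
clock: 10.23
tool_pos: [0.4789, -0.1735, 0.1607]
orientation: [179.2, -0.4, -86.3]
force: [0.7, -0.7, 2.1]
opening: 0.0655
clock: 10.65
tool_pos: [0.4783, -0.1605, 0.1585]
orientation: [179.2, -0.4, -86.2]
force: [0.6, -0.6, 2.2]
opening: 0.0651
```

View pics/s3.png

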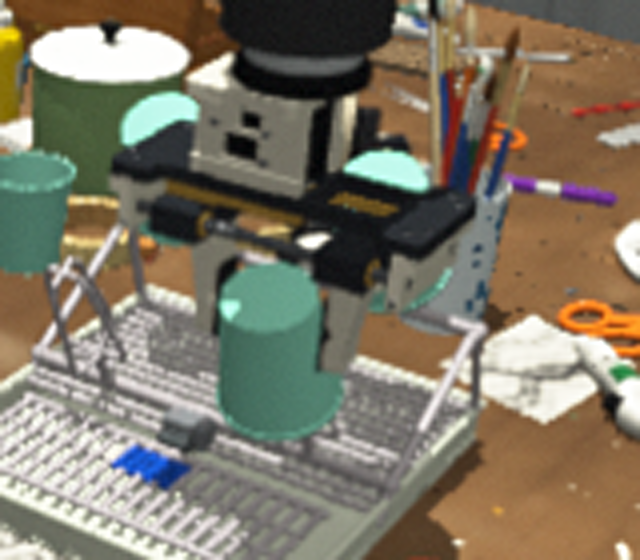

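The pot has tilted with its closed end forward. The slide follows the peg axis, stopping to check force.

```bash
python3 -m jog '[{"translation":[0.012,-0.001,0.02],"spin":0},{"translation":[0.024,-0.002,0.04],"spin":0},{"translation":[0.036,-0.003,0.06],"spin":0},{"translation":[0.048,-0.004,0.08],"spin":0},{"translation":[0.06,-0.005,0.1],"spin":0},{"translation":[0.06,-0.005,0.1],"spin":0}]'
python3 d.py 0.4808 -0.187 0.1145 -86.3
python3 -m jog '[{"translation":[0.01,-0.001,0.016],"spin":0},{"translation":[0.02,-0.002,0.032],"spin":0},{"translation":[0.03,-0.003,0.05],"spin":0},{"translation":[0.03,-0.003,0.05],"spin":0}]'
python3 d.py 0.4808 -0.187 0.1145 -86.3
```

```text
clock: 11.2
tool_pos: [0.4797, -0.1765, 0.1322]
orientation: [179.1, -0.4, -86.3]
force: [1.3, -4.6, -0.9]
opening: 0.0652
t 11.2 pos [ 0.4797 -0.1765  0.1322] [179.09  -0.38 -86.27] F [ 1.3 -4.6 -0.9] op 0.0652 j6 1.3 -> units [ 0.042 -0.003  0.071] spin 0.001 rows 0.5
clock: 11.53
tool_pos: [0.4805, -0.185, 0.119]
orientation: [179.0, -0.4, -86.3]
force: [-1.3, -6.5, 0.8]
opening: 0.0653
t 11.53 pos [ 0.4805 -0.185   0.119 ] [179.03  -0.44 -86.26] F [-1.3 -6.5  0.8] op 0.0653 j6 2.2 -> units [ 0.008 -0.001  0.018] spin 0.001 rows 0.1
```

```bash
python3 -m jog '[{"translation":[0.012,0,0.009],"spin":0},{"translation":[0.02,0,0.018],"spin":0},{"translation":[0.02,0,0.018],"spin":0}]'
python3 -m jog '[{"translation":[0.006,0,0.008],"spin":0},{"translation":[0.012,0,0.016],"spin":0},{"translation":[0.012,0,0.016],"spin":0}]'
python3 - <<'E'
from h import *
s,W=snap('scene'); c=s['color'][80:220,340:500]
cv2.imwrite('pics/s4.png',cv2.resize(c[:,:,::-1],None,fx=4,fy=4,interpolation=cv2.INTER_CUBIC))
E
```

```text
clock: 11.78
tool_pos: [0.4811, -0.1896, 0.1155]
orientation: [179.1, -0.4, -86.3]
force: [-4.3, 7.0, 15.2]
opening: 0.0652
clock: 12.03
tool_pos: [0.4826, -0.1913, 0.1145]
orientation: [179.3, -0.3, -86.2]
force: [-9.4, 16.3, 33.5]
opening: 0.0659
```

View pics/s4.png

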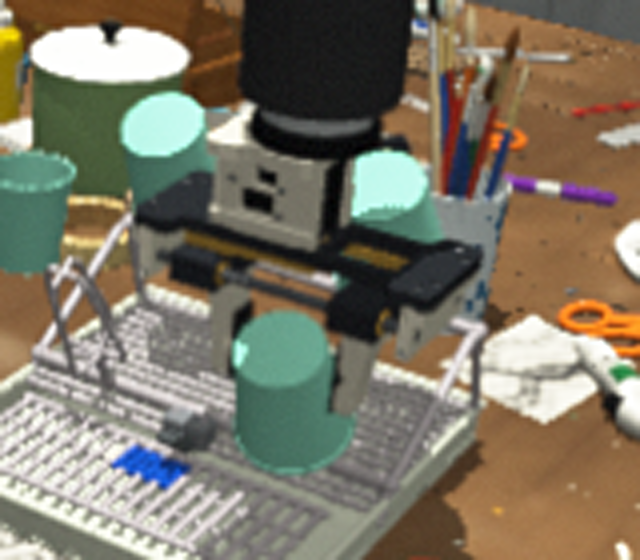

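Seated: the reaction force (16 N forward, 33 N up) lies along the peg axis. Releasing, retreating and measuring.

```bash
python3 -m jog '[{"translation":[-0.006,0,-0.012],"spin":0},{"translation":[-0.006,0,-0.012],"spin":0},{"translation":[-0.006,0,-0.012],"spin":0},{"translation":[-0.006,0,-0.012],"spin":0},{"translation":[-0.006,0,-0.012],"spin":0},{"translation":[-0.006,0,-0.012],"spin":0},{"translation":[-0.02,0,-0.05],"spin":0},{"translation":[-0.02,0,-0.15],"spin":0},{"translation":[-0.02,0,-0.3],"spin":0},{"translation":[-0.02,0,-0.46],"spin":0},{"translation":[-0.02,0,-0.46],"spin":0}]' 87
python3 -m jog '[{"translation":[-1,-0.1,0],"spin":0},{"translation":[-1,-0.1,0],"spin":0},{"translation":[-1,-0.1,0],"spin":0},{"translation":[-1,-0.1,0],"spin":0},{"translation":[-1,-0.1,0],"spin":0},{"translation":[-1,-0.1,0],"spin":0},{"translation":[-1,-0.1,0],"spin":0}]'
cat > seat.py <<'E'
from h import *; from peg import *
for n in('top','scene'):
    s,W=snap(n); c=s['color']; hsv=cv2.cvtColor(c,cv2.COLOR_RGB2HSV)
    g=(hsv[...,0]>72)&(hsv[...,0]<92)&(hsv[...,1]>60)&(hsv[...,2]>90)
    for k,x,y in(('near',.48,-.175),('far',.639,-.165),('nearR',.489,-.293),('farR',.647,-.287),('potB',.439,.122),('potA',.517,.293)):
        P=W[g&(np.hypot(W[...,0]-x,W[...,1]-y)<.07)&(W[...,2]>.05)]
        if len(P)<50: print(n,k,'none');continue
        for _ in range(1):
            h=P@u; hm=np.percentile(h,98); D=P[h>hm-.005]
            mid=[(np.percentile(D@v,2)+np.percentile(D@v,98))/2 for v in (Y,e)]
            C=Y*mid[0]+e*mid[1]+u*np.median(D@u)
            q=D-D.mean(0); v=np.linalg.svd(q,full_matrices=False)[2][2]; v*=np.sign(v[2])
        print(n,k,len(D),'centre',C.round(4),'normal',v.round(2),'tilt',np.degrees(np.arccos(v[2])).round(1))
E
python3 seat.py; python3 d.py 0.5178 0.294 0.20 -86.3
```

```text
clock: 13.0
tool_pos: [0.4874, -0.1865, 0.2381]
orientation: [180.0, -0.5, -86.1]
force: [1.6, -0.9, 0.3]
opening: 0.0876
clock: 13.58
tool_pos: [0.4961, 0.0703, 0.2367]
orientation: [-179.9, -0.5, -85.9]
force: [-0.3, -0.6, 0.8]
opening: 0.0871
top near 287 centre [ 0.4778 -0.1688  0.1516] normal [-0.03  0.51  0.86] tilt 30.9
top far none
top nearR 332 centre [ 0.4881 -0.2899  0.2181] normal [-0.03  0.5   0.87] tilt 29.9
top farR 335 centre [ 0.6456 -0.2806  0.2185] normal [-0.02  0.5   0.87] tilt 29.9
top potB none
top potA none
scene near 128 centre [ 0.479  -0.1595  0.1472] normal [-0.04  0.5   0.86] tilt 30.3
scene far none
scene nearR 108 centre [ 0.4879 -0.2859  0.2176] normal [-0.05  0.5   0.86] tilt 30.3
scene farR 125 centre [ 0.6468 -0.2762  0.2178] normal [-0.03  0.5   0.86] tilt 30.4
scene potB none
scene potA 56 centre [0.5123 0.3182 0.0957] normal [-0.19  0.65  0.73] tilt 42.9
t 13.68 pos [0.4953 0.0664 0.2361] [179.96  -0.53 -85.92] F [ 0.4 -0.6 -0.4] op 0.087 j6 -26.7 -> units [-0.903 -0.155  0.136] spin 0.013 rows 5.6
```

The near pot is home: tilt 30–31°, and zero offset along the axis compared with the rear pots. Now the second pot.

```bash
python3 -m jog '[{"translation":[-0.903,-0.155,0],"spin":0},{"translation":[-0.903,-0.155,0],"spin":0},{"translation":[-0.903,-0.155,0],"spin":0},{"translation":[-0.903,-0.155,0],"spin":0},{"translation":[-0.903,-0.155,0],"spin":0},{"translation":[-0.903,-0.155,0],"spin":0},{"translation":[-0.903,-0.155,0.1],"spin":0},{"translation":[-0.903,-0.155,0.2],"spin":0},{"translation":[-0.903,-0.155,0.25],"spin":0},{"translation":[-0.903,-0.155,0.25],"spin":0}]'
python3 d.py 0.518 0.294 0.053 -86.3
python3 - <<'E'
from h import *
s,W=snap('top')
hsv=cv2.cvtColor(s['color'],cv2.COLOR_RGB2HSV)
m=(hsv[...,0]>72)&(hsv[...,0]<92)&(hsv[...,1]>60)&(abs(W[...,0]-.518)<.08)&(abs(W[...,1]-.294)<.08)&(W[...,2]>.02)
P=W[m]; print(len(P),P.mean(0) if len(P) else '')
s,W=snap('wrist','w3.png')
E
```

```text
clock: 14.52
tool_pos: [0.5167, 0.2913, 0.1682]
orientation: [179.7, -0.7, -86.0]
force: [-0.7, 0.1, 0.0]
opening: 0.0868
t 14.52 pos [0.5167 0.2913 0.1682] [179.68  -0.74 -86.02] F [-0.7  0.1  0. ] op 0.0868 j6 -44.7 -> units [-0.016 -0.009  0.461] spin 0.009 rows 2.8
415 [0.51265254 0.27499759 0.09135242]
```

View pics/w3.png

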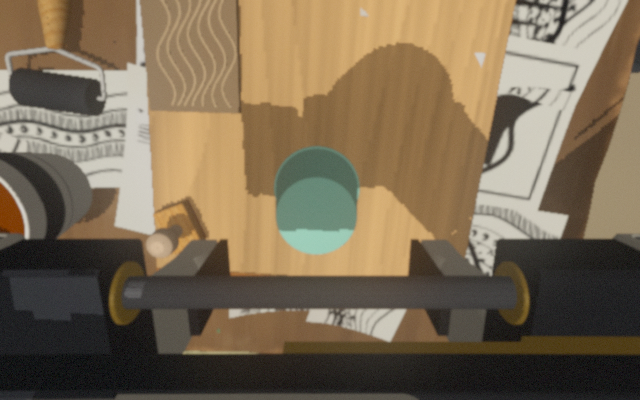

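Wrist view: pot centred between the open jaws, at (317,200), with the stamp at (175,235) clear of the left finger.

```bash
python3 -m jog '[{"translation":[-0.012,-0.008,0.1],"spin":0},{"translation":[-0.012,-0.008,0.2],"spin":0},{"translation":[-0.012,-0.008,0.3],"spin":0},{"translation":[-0.012,-0.008,0.38],"spin":0},{"translation":[-0.012,-0.008,0.44],"spin":0},{"translation":[-0.012,-0.008,0.46],"spin":0},{"translation":[-0.012,-0.008,0.46],"spin":0}]'
python3 -m jog '[{"translation":[0,0,0],"spin":0},{"translation":[0,0,0],"spin":0},{"translation":[0,0,0],"spin":0},{"translation":[0,0,0],"spin":0},{"translation":[0,0,0],"spin":0},{"translation":[0,0,0],"spin":0},{"translation":[0,0,0],"spin":0}]' 50
python3 -m jog '[{"translation":[0,0,-0.1],"spin":0},{"translation":[0,0,-0.22],"spin":0},{"translation":[0,0,-0.36],"spin":0},{"translation":[0,0,-0.52],"spin":0},{"translation":[0.1,0,-0.66],"spin":0},{"translation":[0.25,0,-0.73],"spin":0},{"translation":[0.4,0,-0.73],"spin":0},{"translation":[0.55,0,-0.73],"spin":0},{"translation":[0.7,0,-0.73],"spin":0},{"translation":[0.85,0,-0.73],"spin":0},{"translation":[1,0,-0.73],"spin":0},{"translation":[1,0,-0.73],"spin":0}]'
python3 d.py 0.639 -0.179 0.235 -86.3
```

```text
clock: 15.2
tool_pos: [0.5206, 0.2941, 0.057]
orientation: [179.9, -0.6, -86.0]
force: [-0.3, -0.4, -0.3]
opening: 0.0871
clock: 15.78
tool_pos: [0.5212, 0.2946, 0.058]
orientation: [-180.0, -0.6, -86.0]
force: [-0.6, -0.0, 5.9]
opening: 0.0639
clock: 16.78
tool_pos: [0.5377, 0.0421, 0.243]
orientation: [180.0, -0.6, -86.2]
force: [-0.1, -0.1, -0.3]
opening: 0.0639
t 16.78 pos [0.5377 0.0421 0.243 ] [179.97  -0.6  -86.2 ] F [-0.1 -0.1 -0.3] op 0.0639 j6 -22.1 -> units [ 0.909 -0.346  0.041] spin 0.003 rows 5.8
```

```bash
python3 -m jog '[{"translation":[0.909,-0.346,0],"spin":0},{"translation":[0.909,-0.346,0],"spin":0},{"translation":[0.909,-0.346,0],"spin":0},{"translation":[0.909,-0.346,0],"spin":0},{"translation":[0.909,-0.346,0],"spin":0},{"translation":[0.909,-0.346,0],"spin":0},{"translation":[0.909,-0.346,0.03],"spin":0},{"translation":[0.909,-0.346,0.06],"spin":0},{"translation":[0.909,-0.346,0.06],"spin":0}]'
python3 d.py 0.639 -0.179 0.1685 -86.3
```

```text
clock: 17.53
tool_pos: [0.6377, -0.179, 0.2276]
orientation: [179.7, -0.5, -86.3]
force: [0.0, 0.2, -1.8]
opening: 0.0636
t 17.53 pos [ 0.6377 -0.179   0.2276] [179.74  -0.53 -86.28] F [ 0.   0.2 -1.8] op 0.0636 j6 2.1 -> units [-0.002 -0.006  0.236] spin 0.001 rows 1.4
```

```bash
python3 -m jog '[{"translation":[0,-0.006,0.04],"spin":0},{"translation":[0,-0.006,0.08],"spin":0},{"translation":[0,-0.006,0.12],"spin":0},{"translation":[0,-0.006,0.16],"spin":0},{"translation":[0,-0.006,0.2],"spin":0},{"translation":[0,-0.006,0.232],"spin":0},{"translation":[0,-0.006,0.232],"spin":0}]'
python3 -m jog '[{"translation":[-0.015,0,0.004],"spin":0},{"translation":[-0.03,0,0.008],"spin":0},{"translation":[-0.045,0,0.012],"spin":0},{"translation":[-0.06,0,0.016],"spin":0},{"translation":[-0.06,0,0.016],"spin":0}]'
python3 -m jog '[{"translation":[-0.015,0,0.003],"spin":0},{"translation":[-0.03,0,0.006],"spin":0},{"translation":[-0.045,0,0.009],"spin":0},{"translation":[-0.055,0,0.009],"spin":0},{"translation":[-0.055,0,0.009],"spin":0}]'
python3 d.py 0.641 -0.179 0.119 -86.3
```

```text
clock: 18.12
tool_pos: [0.6379, -0.1791, 0.1671]
orientation: [179.6, -0.5, -86.3]
force: [-0.6, -1.7, -2.0]
opening: 0.0638
clock: 18.53
tool_pos: [0.6374, -0.1636, 0.1636]
orientation: [179.6, -0.5, -86.2]
force: [0.3, -1.2, 0.9]
opening: 0.0639
clock: 18.95
tool_pos: [0.6365, -0.1492, 0.1614]
orientation: [179.7, -0.5, -86.2]
force: [0.1, -1.5, 1.6]
opening: 0.064
t 18.95 pos [ 0.6365 -0.1492  0.1614] [179.66  -0.49 -86.21] F [ 0.1 -1.5  1.6] op 0.064 j6 -0.6 -> units [ 0.119 -0.011  0.17 ] spin 0.003 rows 1.2
```

```bash
python3 -m jog '[{"translation":[0.013,-0.002,0.02],"spin":0},{"translation":[0.026,-0.004,0.04],"spin":0},{"translation":[0.039,-0.006,0.06],"spin":0},{"translation":[0.052,-0.008,0.08],"spin":0},{"translation":[0.065,-0.01,0.1],"spin":0},{"translation":[0.065,-0.01,0.1],"spin":0}]'
python3 -m jog '[{"translation":[0.011,-0.001,0.016],"spin":0},{"translation":[0.022,-0.002,0.032],"spin":0},{"translation":[0.034,-0.003,0.05],"spin":0},{"translation":[0.034,-0.003,0.05],"spin":0}]'
python3 d.py 0.641 -0.179 0.119 -86.3
```

```text
clock: 19.45
tool_pos: [0.6396, -0.1665, 0.1349]
orientation: [179.6, -0.5, -86.3]
force: [1.8, -4.5, -1.0]
opening: 0.0636
clock: 19.78
tool_pos: [0.6406, -0.176, 0.1211]
orientation: [179.5, -0.5, -86.3]
force: [2.0, -3.7, -0.6]
opening: 0.0638
t 19.78 pos [ 0.6406 -0.176   0.1211] [179.5   -0.53 -86.28] F [ 2.  -3.7 -0.6] op 0.0638 j6 1.6 -> units [ 0.012 -0.001  0.009] spin 0.001 rows 0.1
```

```bash
python3 -m jog '[{"translation":[0.008,0,0.009],"spin":0},{"translation":[0.014,0,0.014],"spin":0},{"translation":[0.014,0,0.014],"spin":0}]'
python3 -m jog '[{"translation":[0.004,0,0.006],"spin":0},{"translation":[0.008,0,0.012],"spin":0},{"translation":[0.008,0,0.012],"spin":0}]'
```

```text
clock: 20.03
tool_pos: [0.6412, -0.1779, 0.1201]
orientation: [179.6, -0.4, -86.2]
force: [-5.2, 10.0, 17.6]
opening: 0.0636
clock: 20.28
tool_pos: [0.6414, -0.178, 0.12]
orientation: [179.7, -0.3, -86.2]
force: [-7.5, 11.9, 21.4]
opening: 0.0636
```

Bottomed out along the axis again, so I'm releasing and measuring.

```bash
python3 -m jog '[{"translation":[0,0,0],"spin":0},{"translation":[0,0,0],"spin":0},{"translation":[0,0,0],"spin":0},{"translation":[0,0,0],"spin":0},{"translation":[0,0,0],"spin":0},{"translation":[0,0,0],"spin":0},{"translation":[-0.015,0,-0.05],"spin":0},{"translation":[-0.015,0,-0.15],"spin":0},{"translation":[-0.015,0,-0.3],"spin":0},{"translation":[-0.015,0,-0.46],"spin":0},{"translation":[-0.015,0,-0.46],"spin":0}]' 87
python3 -m jog '[{"translation":[-1,0,0],"spin":0},{"translation":[-1,0,0],"spin":0},{"translation":[-1,0,0],"spin":0},{"translation":[-1,0,0],"spin":0},{"translation":[-1,0,0],"spin":0},{"translation":[-1,0,0],"spin":0},{"translation":[-1,0,0],"spin":0}]'
python3 -m jog '[{"translation":[-0.6,0,0],"spin":0},{"translation":[-0.6,0,0],"spin":0},{"translation":[-0.6,0,0],"spin":0},{"translation":[-0.6,0,0],"spin":0},{"translation":[-0.6,0,0],"spin":0},{"translation":[-0.6,0,0],"spin":0}]'
python3 seat.py; python3 - <<'E'
from h import *
s,W=snap('scene'); c=s['color'][50:350,200:500]
cv2.imwrite('pics/s5.png',cv2.resize(c[:,:,::-1],None,fx=2,fy=2,interpolation=cv2.INTER_CUBIC))
s,W=snap('top'); hsv=cv2.cvtColor(s['color'],cv2.COLOR_RGB2HSV)
b=(hsv[...,0]>105)&(hsv[...,0]<125)&(hsv[...,1]>150)&(abs(W[...,0]-.558)<.05)&(abs(W[...,1]+.15)<.05)
print('pad',np.nanmedian(W[b],0),ctrl.get_obs()['clock'])
E
```

```text
clock: 21.2
tool_pos: [0.6455, -0.1746, 0.2453]
orientation: [-179.5, -0.6, -86.1]
force: [1.7, -0.8, 1.4]
opening: 0.0869
clock: 21.78
tool_pos: [0.6284, 0.0811, 0.2439]
orientation: [-179.4, -0.5, -85.8]
force: [0.8, -1.3, -1.0]
opening: 0.0868
clock: 22.28
tool_pos: [0.6171, 0.2327, 0.2429]
orientation: [-179.4, -0.5, -85.7]
force: [0.2, -0.1, 0.0]
opening: 0.0874
top near 302 centre [ 0.4773 -0.169   0.1514] normal [-0.02  0.5   0.86] tilt 30.4
top far 267 centre [ 0.6377 -0.1607  0.1534] normal [-0.02  0.48  0.88] tilt 28.8
top nearR 343 centre [ 0.4877 -0.2903  0.2183] normal [-0.02  0.51  0.86] tilt 30.5
top farR 329 centre [ 0.6452 -0.28    0.2183] normal [-0.02  0.51  0.86] tilt 30.5
top potB none
top potA none
scene near 91 centre [ 0.4792 -0.1594  0.1472] normal [-0.05  0.51  0.86] tilt 30.9
scene far 55 centre [ 0.6382 -0.1561  0.1515] normal [-0.07  0.5   0.86] tilt 30.7
scene nearR 81 centre [ 0.4876 -0.2862  0.2172] normal [-0.05  0.52  0.85] tilt 31.7
scene farR 104 centre [ 0.6465 -0.2767  0.2178] normal [-0.05  0.51  0.86] tilt 30.7
scene potB none
scene potA none
pad [ 0.56081599 -0.16660329  0.03699205] 22.4833
```

View pics/s5.png

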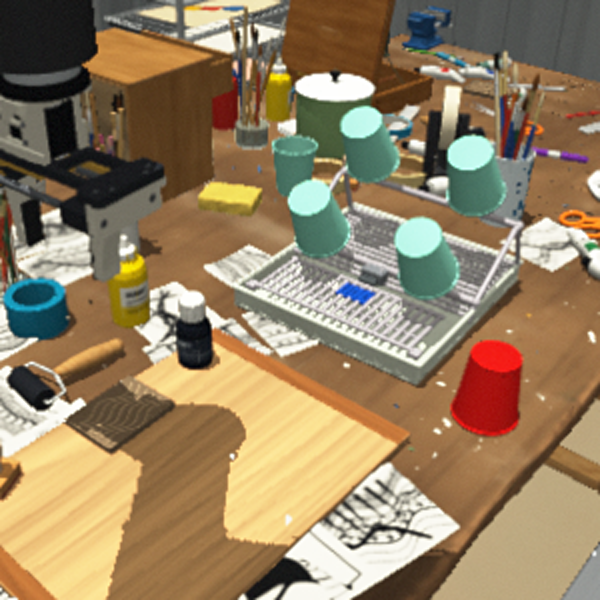

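Final view: both pots are hung and tilted like the rear ones, the grate is flat, and nothing else has moved. Both sit within about 1 mm of home along their axes, so I'm handing in.

```bash
python3 -c "
from plant import ctrl;print(ctrl.close_job())"
```

```text
the job is handed in; nothing more can be done
None
```

I pressed the drip grate shut first, then hung both pots mouth-down on the two front pegs, one on each, and handed the job in at about 22.5 s of the 66 s allowed.

- **Grate:** the press reached about 25 N at the stop. Afterwards the pad measured 37 mm above the table, which is its shut height, and it was still there at the last look.
- **Pots:** the tool can't be tilted, so I drew each pot forward against its peg until it leaned, then slid it down along the peg. Each stopped with the force running along the peg, about 38 N for the near pot and 26 N for the far one. At the end both leaned 29–31° and sat within about 1 mm of home along their pegs, compared with the rear pots.
- **Camera disagreement:** the scene camera put the pots up to 10 mm further forward than the top camera. It shows some of the same shift on the fixed rear pots, and the lean and depth along the peg agree in both views.
- **Clear of everything:** the gripper was open and well away from the rack. In the last scene picture the ink bottle, lino block, yellow bottle and red look-alike were where they started. The stamp was mostly out of that crop, so I only saw part of it there. I did not measure any of these.

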